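# Turn the trolley wheel to valve-up for laser marking

## Task

The trolley wheel on the sloping marking stand has to sit valve-up before its rim is marked: with a fingertip, push one orange spoke after another round until the green-capped valve stem is at the very top of the wheel, straight up the slope in line with the red pointer. Push only on the spokes, not on the tyre or the valve stem, and do not shift or lift the stand or disturb the things around it; leave the wheel standing still.

Things in the scene. Friction and masses are not known exactly. Their poses are not given: they have to be found in the camera images.
- stand: marking stand, rigid, 6 kg, loose on the table. Origin underside centre; x to the wheel's high side, y left seen from the low side, z up. Base plate 300 (x) by 390 (y) by 12 mm. The wheel's plane slopes 35 deg from level, rising to +x; its face looks up and to -x, roughly away from the robot (the high side is nearest the robot). Wheel axes from hub_centre: u uphill = stand (cos35,0,sin35), v = stand y, n out of the face = (-sin35,0,cos35)
- hub_centre (a point): centre of the wheel, on its axis, in the tyre's middle plane (n = 0), 130 mm above the stand's underside, straight over its origin. Behind the hub runs a spindle 34 mm thick; further than 30 mm from the axis a fingertip has 50 mm or more of free depth, straight down, below the spokes
- bridge (a point): middle of the outer face (n = 38 mm) of the blue fixed hold-down bridge: a flat bar, u -15 to 15 mm, n 28 to 38 mm, crossing the whole face along v from -186 to 186 mm, on 26 mm square posts at v = -173 and 173 mm. A bolt head in its middle reaches n = 46 mm. A fingertip in between the spokes cannot pass the bar: it sweeps only the half below or the half above it
- pointer (a point): tip of the red fixed pointer, a 12 mm wide bar that points at the tyre from outside at the very top of the wheel: u = 155 mm, v = 0, n = 4 mm; it and its blue post lie further uphill, u up to 195 mm, n under 15 mm
- top_mark (a point): where valve_cap is when the valve stem points exactly straight up the slope: u = 86 mm, v = 0, n = 0
- wheel (a joint): turn of the wheel, rad: 0 (or a whole turn, 6.283) with the valve straight up at the pointer; grows counter-clockwise seen looking at the face (the valve goes from the top towards stand +y). Turns either way without stops, with a stiff drag of about 0.15 N m (2 to 3 N at a spoke), and stays where it is left. Starts between 2.5 and 3.78: valve in the lower half
- spokes: five orange spokes, fixed to the wheel. Frame: origin hub centre, z along n, x towards the valve (turns with the wheel). Spokes at 36, 108, 180, 252, 324 deg from x about z; 14 mm wide, n = -1 to 13 mm; free between the hub (radius 22 mm) and the aluminium rim (inner radius 99 mm, n -17 to 17 mm). The wheel weighs about 0.9 kg
- tyre: grey tyre, radius 106 to 150 mm, 44 mm wide (n -22 to 22 mm), fixed to the wheel; same frame as the spokes. Not to be pushed
- valve: brass valve stem with a green cap, midway between two spokes, fixed to the wheel, sticking from the rim inwards along the spokes frame's x: from radius 100 to 74 mm, 11 mm thick, at n = 6 mm; same frame as the spokes. Not to be pushed
- valve_cap (a point): a point of the valve stem, at radius 86 mm, n = 0 (6 mm behind the stem's centre line)
- axle_nut: brass axle nut, a plain round 22 mm across and 16 mm tall, loose on the stand's base plate, at its low side (stand -x, +y corner); origin centre of underside. Bystander: leave it alone
- oil_bottle: amber bottle with red cap, 44 mm across, 85 mm tall; origin centre of underside. Bystander
- calliper: steel calliper lying flat, 200 mm long (along its x), up to 13 mm tall; origin middle of its beam's underside. Bystander
- screwdriver: screwdriver lying flat, 170 mm long (along its x), under 40 mm tall; origin under its middle. Bystander
- alu_blank: bare aluminium block 60 x 40 x 20 mm; origin centre of underside. Bystander
- wood_block: dark wooden block 70 x 35 x 30 mm; origin centre of underside. Bystander
- mouse: light grey computer mouse 100 x 58 mm, 34 mm tall; origin centre of underside. Bystander

How it is judged (in metres and radians):
On the way:
1. a spoke is pushed while the valve is still in the lower half (contact force between any of the fingers, the arm and spokes above 0.5 N and height (world z) of valve_cap below 0.13 m), for 0.05 s.
At the end, for the whole second after the job is handed in: The valve stem points straight up the slope at the red pointer within 5 degrees either way, the wheel is at rest, the stand is within 20 mm of where it was and level, and every bystander is within 30 mm of where it was (y of valve_cap in the frame of stand between -0.0075 and 0.0075 m and height (world z) of valve_cap above 0.15 m and velocity of joint wheel between -0.03 and 0.03 rad/s and distance of stand from where it was at the start of the episode below 0.02 m and angle between stand's own z axis and vertical below 0.06 rad and distance of each of axle_nut, oil_bottle, calliper, screwdriver, alu_blank, wood_block, mouse from where it was at the start of the episode below 0.03 m); the robot touches nothing.
It fails at once if the stand was shoved more than 20 mm, lifted or tipped (distance of stand from where it was at the start of the episode above 0.02 m or height (world z) of stand above 0.01 m or angle between stand's own z axis and vertical above 0.06 rad).
It fails at once if the valve stem was pushed (over 3 N) (contact force between any of the arm, the fingers and valve above 3 N).
It fails at once if the tyre was pushed (over 3 N) (contact force between any of the arm, the fingers and tyre above 3 N).
It fails at once if a bystander was moved more than 30 mm, or lifted (distance of any of axle_nut, oil_bottle, calliper, screwdriver, alu_blank, wood_block, mouse from where it was at the start of the episode above 0.03 m).
It also fails if it takes over 48 s, if anything falls off the work surface, if the arm or the gripper's body presses on something with over 40 N, if the wrist force passes 120 N, or if a joint passes its speed limit or range.

## Robot

A 6-joint arm with a two-finger parallel gripper is mounted at the origin on the work surface. World frame = base frame: x ahead of the robot, y to its left, z up, the work surface at z = 0. Lengths are in m, angles in degrees, forces in N, time in s.
With the tool pointing down it reaches from about 0.325 to 0.925 m from the base axis. Payload 3.1 kg.
Tool frame: the origin (TCP) lies at the very end of the fingers, on their centre line; the grasp point (between the pads) lies ctrl.grip_point_offset behind it (ctrl.grip_point_offset is the distance from the TCP to the grasp point, in m); z points along the fingers, y is the line along which they close (so a half turn about z gives the same grasp; the last joint's range is limited). The gripper opens to 85 mm and grips with 20 to 120 N. Pads are 22 mm wide; open, the fingers measure 114 mm over their backs; the gripper's body (76 mm by 85 mm) begins 54 mm behind the grasp point. The pads swing forward as they close: fully open they stand 13 mm farther back than shut.
Start: joints at [59.576, 12.427, 92.441, -0, 75.132, -6.429], TCP at [0.254, 0.571, 0.231] pointing down, gripper open.
Joint ranges: [-157.48, 157.48], [-44.54, 120.13], [17.64, 146.25], [-64.5, 244.5], [7.68, 150.69], [-147.95, 147.95]. Speed limits (degrees/s): [159.86, 159.86, 180, 180, 180, 180].

## Interface

Orientations are given as a 3x3 rotation matrix whose columns are the frame's x, y, z axes.
In Python, from station import ctrl gives the robot as it stands.
- The arm moves only by the tool step_arm, never from a script. Its argument "deltas" is text: rows parted by semicolons, each of 7 numbers parted by spaces: the opening in per cent of the stroke, from 0 (shut) to 100 (fully open), then the shift along the tool's x, y, z in mm, then the turn, a rotation vector about the tool's x, y, z in degrees. In form: jaw tx ty tz wx wy wz; .... A call has 1 to 8 rows; each row is the pose to reach, as a shift and turn from the pose commanded when the call began, along the tool's axes at that moment; what a row does not reach only later rows make up. A row lasts 1/10 s, in which the tool goes at most 50 mm and 8.59 degrees, less where a joint would pass 70% of its speed; a pose out of reach is approached as far as the arm can. A call with a gripper value outside its range is refused whole. The fingers move at their own pace and stop on an object; "force" is the grip in N (left out, the last holds). Time passes only in rows, so rows that repeat a pose let the fingers close. It gives the time, the measured TCP pose, the force, the opening and the grip force at its end, in the units of the state.
- ctrl.get_obs(): the state, without advancing time (a new reading comes with each control period).
- ctrl.grab_frame(name): name is "scene" or "top" or "wrist"; returns a dict with "frame" (384x512x3 uint8, red, green, blue), "z_map" (384x512 float32, m along the optical axis (not along the pixel's ray), 0 where there is no reading), "camera_matrix" (3x3 intrinsics, pixels), "origin" and "rotation" of the camera in the world. Camera axes: x right, y down, z forward; pixel columns grow to the right and rows downward; lengths in m; the calibration is good to about 2 mm. A picture is of the moment at which its call begins.
- ctrl.job_done(): hands the job in; it is judged then, once.
The state is a dict: "t": time; "qpos": joint angles; "qd": joint speeds; "tau": joint torques, N m; "tcp_pos": TCP position; "tool_rot": TCP orientation; "ft_force": force on the tool from outside, world axes, zero at the start; "wrist_torque": the same for the moment, N m; "gripper_width": finger opening in m; "gripper_force": force on a finger pad.
Only numpy, scipy, OpenCV 4.12 (cv2) and the standard library are available. Lean on these libraries where they do the work, as an engineer would, in place of code of your own. Each camera call takes 0.05 s, during which the arm holds its last target. There are 200 camera calls.

## Working session

There is one attempt and no reset: what is moved stays moved. The work goes in short steps, Python scripts to look and compute and a tool call to move; the robot and the scene stay as the last step left them, time stands still between calls to the robot, and variables do not carry over. Pictures are saved under pics/ and viewed, at most 10 in all, crops included, and the job is handed in when it is done.

Besides the shell and the picture viewer there is one more tool, called after ">>>" as name(argument=value, ...) on one line, values as JSON. step_arm: Moves the arm, as the interface text tells. Its arguments: {"type":"object","properties":{"deltas":{"type":"string"},"force":{"type":"number"}},"required":["deltas"]}

```bash
mkdir -p pics
cat > h.py <<'E'
import numpy as np, cv2
from station import ctrl
def snap(n,f):
    d=ctrl.grab_frame(n); cv2.imwrite('pics/'+f+'.png',cv2.cvtColor(d['frame'],cv2.COLOR_RGB2BGR)); np.savez('pics/'+f,**d); return d
def pts(d):
    K=np.array(d['camera_matrix']);z=d['z_map'];v,u=np.mgrid[:z.shape[0],:z.shape[1]]
    P=np.stack([(u-K[0,2])/K[0,0]*z,(v-K[1,2])/K[1,1]*z,z],-1)
    return P@np.array(d['rotation']).T+np.array(d['origin'])
E
python3 - <<'E'
from h import *
for n in('top','scene'):
    d=snap(n,n+'0'); print(n,d['origin'],d['camera_matrix'][0])
o=ctrl.get_obs();print(o['t'],o['tool_rot'],ctrl.grip_point_offset)
a=cv2.imread('pics/top0.png');b=cv2.imread('pics/scene0.png')
E
```

```text
top [ 0.39840845 -0.02410406  1.40459081] [411.98757336   0.         260.01747304]
scene [ 1.20604776 -0.46367584  0.90771305] [401.82174353   0.         257.04968776]
0.1 [[-9.13585630e-01  4.06644899e-01 -1.10537266e-03]
 [ 4.06646341e-01  9.13583605e-01 -1.93677908e-03]
 [ 2.22269003e-04 -2.21890928e-03 -9.99997514e-01]] 0.0187
```

View pics/top0.png

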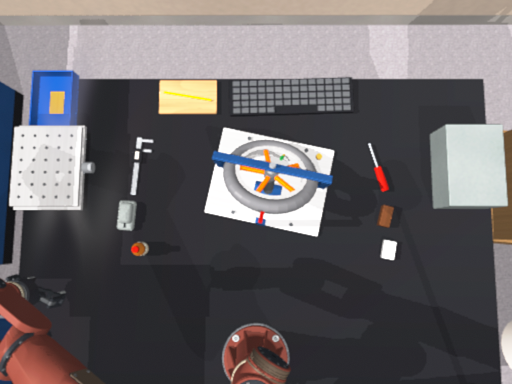

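View pics/scene0.png

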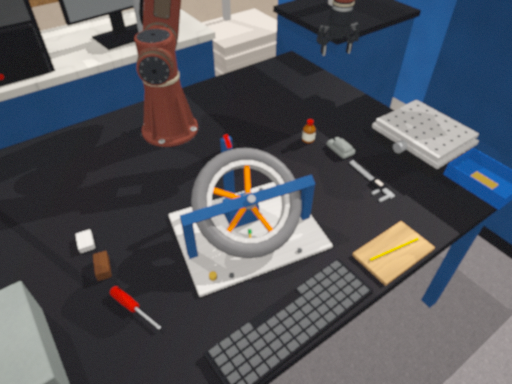

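```bash
cat >> h.py <<'E'
C35,S35=np.cos(np.radians(35)),np.sin(np.radians(35))
def frame(x,y,yaw):
    c,s=np.cos(yaw),np.sin(yaw); R=np.array([[c,-s,0],[s,c,0],[0,0,1]])
    W=R@np.array([[C35,0,-S35],[0,1,0],[S35,0,C35]])   # cols u,v,n
    return W,np.array([x,y,.13])
def masks(d):
    h=cv2.cvtColor(d['frame'],cv2.COLOR_RGB2HSV).astype(int); H,S,V=h[...,0],h[...,1],h[...,2]
    return dict(orange=(H>7)&(H<19)&(S>170)&(V>150),green=(H>45)&(H<85)&(S>120)&(V>60),blue=(H>100)&(H<122)&(S>150)&(V>70),white=(S<40)&(V>180),red=((H<5)|(H>174))&(S>180)&(V>110))
E
python3 - <<'E'
from h import *
for n in('top0','scene0'):
    d=dict(np.load(f'pics/{n}.npz'));P=pts(d);m=masks(d)
    near=(np.hypot(P[...,0]-.6,P[...,1]+.03)<.25)
    w=m['white']&near&(abs(P[...,2]-.012)<.008)
    q=P[w][:,:2].astype(np.float32); r=cv2.minAreaRect((q*1000)); print(n,'plate',w.sum(),r)
    b=m['blue']&near&(P[...,2]>.13); q=P[b]; 
    l=cv2.fitLine(q[:,:2].astype(np.float32),cv2.DIST_L2,0,.01,.01).ravel()
    t=(q[:,:2]-l[2:])@l[:2]; print('bar',b.sum(),l,np.degrees(np.arctan2(l[1],l[0])),t.min(),t.max(),l[2:]+l[:2]*(t.min()+t.max())/2,np.median(q[:,2]))
    for c in('green','red'):
        k=m[c]&near; print(c,k.sum(),[np.round(np.median(P[k],0),4), np.argwhere(k).mean(0)] if k.any() else '')
E
```

```text
top0 plate 4413 ((580.67919921875, -45.60075378417969), (391.7584533691406, 302.8387451171875), 78.10322570800781)
bar 901 [ 0.21092243  0.9775028   0.5931005  -0.05236144] 77.82358 -0.18236851012530053 0.18751258753237912 [ 0.59364299 -0.04984726] 0.1641992676247066
green 9 [array([ 0.6449, -0.0832,  0.0959]), array([157.22222222, 281.44444444])]
red 30 [array([ 0.4437, -0.0187,  0.2416]), array([215.1, 268.6])]
scene0 plate 4459 ((584.5382080078125, -46.25196838378906), (388.86334228515625, 301.9988708496094), 78.13796997070312)
bar 1343 [ 0.20668563  0.9784074   0.6035585  -0.05881658] 78.0718 -0.17655893707294817 0.19252232761545696 [ 0.60520818 -0.05100723] 0.16109766017136118
green 5 [array([ 0.6517, -0.0847,  0.0966]), array([231.2, 249.4])]
red 53 [array([ 0.4552, -0.0201,  0.2367]), array([141.20754717, 227.13207547])]
```

```bash
cat >> h.py <<'E'
from scipy.spatial.transform import Rotation as Ro
W,H=frame(.5825,-.0465,np.radians(168.0))
T=np.column_stack([W[:,0],-W[:,1],-W[:,2]])
def wp(u,v,n): return H+W@np.array([u,v,n])/1000
def delta(p,R=T):
    o=ctrl.get_obs();R0=np.array(o['tool_rot'])
    return np.round(R0.T@(p-np.array(o['tcp_pos']))*1000,1),np.round(Ro.from_matrix(R0.T@R).as_rotvec(degrees=True),2)
def where():
    o=ctrl.get_obs();return np.round(W.T@(np.array(o['tcp_pos'])-H)*1000,1),np.round(W.T@np.array(o['ft_force']),2),o['t'],np.round(o['qpos'],1)
E
python3 - <<'E'
from h import *
print(delta(np.array([.45,.35,.36])));print(wp(-38,-56,110),delta(np.array([.70,.02,.36])),delta(wp(-38,-56,110)))
E
```

```text
(array([-268.9, -121.8, -129.7]), array([  3.54,  34.84, -11.66]))
[ 0.68630528 -0.01131342  0.19831082] (array([-631.5, -321.6, -129.4]), array([  3.54,  34.84, -11.66])) (array([-631.7, -355.4,   32.4]), array([  3.54,  34.84, -11.66]))
```

>>> step_arm(deltas="0 0 -20 -60 0 0 0; 0 -60 -40 -100 0 8 -2; 0 -105 -70 -125 0 14 -4; 0 -150 -90 -130 1 20 -6; 0 -190 -110 -130 2 26 -8; 0 -230 -120 -130 3 32 -10; 0 -269 -122 -130 3.5 34.8 -11.7; 0 -300 -145 -130 3.54 34.84 -11.66", force=60)

```text
t: 0.9
tcp_pos: [0.4718, 0.3148, 0.3583]
tool_rot: [[-0.799, 0.209, -0.563], [0.171, 0.978, 0.121], [0.576, 0.001, -0.817]]
ft_force: [0.7, -0.0, -0.9]
gripper_width: 0.0004
gripper_force: 0.0
```

Run:
```python
from h import *
print(where(),ctrl.get_obs()['tcp_pos'],delta(wp(-60,-56,260)),delta(wp(-38,-56,110)))
```

```text
(array([ 281.2, -330.3,   81.8]), array([-1.04, -0.11, -0.36]), 0.9, array([ 17.6,  19.1,  76.7,  18.3, 114.6, -57.2])) [0.47177018 0.31475231 0.35831642] (array([-340.8, -273.8, -179.6]), array([ 0.08, -0.18, -0.04])) (array([-319.3, -274.1,  -29.6]), array([ 0.08, -0.18, -0.04]))
```

>>> step_arm(deltas="0 -30 -25 -25 0 0 0; 0 -68 -58 -30 0 0 0; 0 -106 -91 -30 0 0 0; 0 -144 -124 -30 0 0 0; 0 -182 -156 -30 0 0 0; 0 -220 -188 -30 0 0 0; 0 -258 -221 -30 0 0 0; 0 -290 -250 -30 0 0 0")

```text
t: 1.7
tcp_pos: [0.667, 0.0172, 0.2168]
tool_rot: [[-0.801, 0.209, -0.562], [0.17, 0.978, 0.121], [0.575, 0.002, -0.818]]
ft_force: [0.8, 0.7, 0.8]
gripper_width: 0.0002
gripper_force: 0.0
```

Run:
```python
from h import *
print(where(),delta(wp(-38,-56,110)))
d=snap('wrist','w1');cv2.imwrite('pics/w1.png',cv2.imread('pics/w1.png'))
```

```text
(array([ -7.1, -79.9, 110.9]), array([-0.04, -0.82,  1.04]), 1.7, array([ -6.1,  41.4,  59.9,   3.8, 113.6, -83.7])) (array([-30.9, -23.9,   0.8]), array([ 0.1 , -0.07,  0.02]))
```

View pics/w1.png

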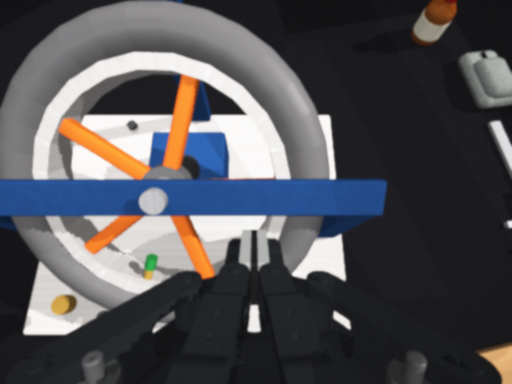

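```bash
cat >> h.py <<'E'
def wheel(d,pr=True):
    P=pts(d);L=(P-H)@W*1000;m=masks(d);r=np.hypot(L[...,0],L[...,1]);a=np.degrees(np.arctan2(L[...,1],L[...,0]))
    k=m['green']&(r<110)&(r>65)&(abs(L[...,2])<25)
    g=np.median(L[k],0) if k.any() else None
    k=m['orange']&(r>32)&(r<95)&(abs(L[...,2]-10)<12)
    th=np.degrees(np.angle(np.exp(5j*np.radians(a[k]-36)).mean()))/5
    b=m['blue']&(abs(L[...,2]-38)<6)&(abs(L[...,1])<150)
    print('green',g,None if g is None else np.degrees(np.arctan2(g[1],g[0])),'spoke theta mod72',th%72,k.sum(),'bar u,n',np.percentile(L[b][:,0],[2,98]),np.median(L[b][:,2]))
    k=(abs(L[...,2]-17)<5)&(r>104)&(r<160)  
    q=L[k];A=np.c_[q[:,:2],np.ones(len(q))]
E
python3 - <<'E'
from h import *
wheel(dict(np.load('pics/w1.npz')))
d=dict(np.load('pics/w1.npz'));L=(pts(d)-H)@W*1000
for px in[(153,200),(384,198),(200,250),(180,120)]: print(px,np.round(L[px[1],px[0]],1))
E
```

```text
green [-79.1566054   22.07811197  13.4897433 ] 164.4153172356474 spoke theta mod72 19.588983475918145 4087 bar u,n [-16.44973644  10.86289715] 41.15733565935889
(153, 200) [-2.4 -0.8 48.7]
(384, 198) [ -57.2 -263.9 -119.1]
(200, 250) [-64.9 -27.7  14.8]
(180, 120) [ 68.3 -79.  254. ]
```

>>> step_arm(deltas="0 -20 -14 0 0 0 0; 0 -35 -28 0 0 0 0; 0 -35 -28 20 0 0 0; 0 -35 -28 40 0 0 0; 0 -35 -28 60 0 0 0; 0 -35 -28 75 0 0 0; 0 -35 -28 85 0 0 0; 0 -35 -28 85 0 0 0")

```text
t: 2.55
tcp_pos: [0.6395, -0.0032, 0.1276]
tool_rot: [[-0.8, 0.208, -0.563], [0.169, 0.978, 0.121], [0.576, 0.002, -0.817]]
ft_force: [-0.1, 0.1, 0.3]
gripper_width: 0.0002
gripper_force: 0.0
```

Run:
```python
from h import *
print(where(),delta(wp(-42,-52,-5)))
d=snap('wrist','w2');wheel(d)
```

```text
(array([-39.7, -54.2,  24.8]), array([ 0.22, -0.08,  0.2 ]), 2.55, array([ -7.8,  42.7,  67.8,   2.6, 104.7, -86. ])) (array([-2.4, -2.2, 29.8]), array([ 0.08, -0.19,  0.07]))
green [-76.36944418  22.11905769  13.31728214] 163.847276268837 spoke theta mod72 19.51433040820859 9720 bar u,n [-17.16282651  10.77363177] 41.20507171998257
```

View pics/w2.png

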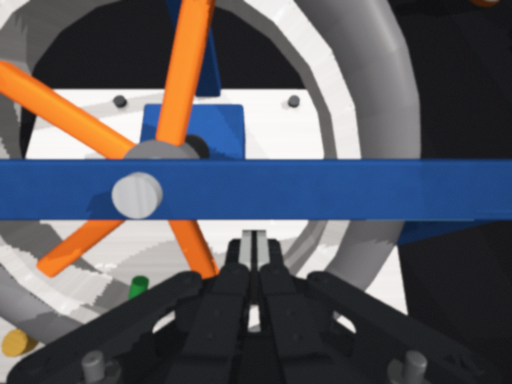

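>>> step_arm(deltas="0 -3 -2 8 0 0 0; 0 -3 -2 16 0 0 0; 0 -3 -2 24 0 0 0; 0 -3 -2 30 0 0 0; 0 -3 -2 30 0 0 0")

```text
t: 3.1
tcp_pos: [0.6252, -0.0023, 0.1019]
tool_rot: [[-0.8, 0.208, -0.562], [0.169, 0.978, 0.121], [0.575, 0.002, -0.818]]
ft_force: [-0.7, -0.5, 0.0]
gripper_width: -0.0001
gripper_force: 0.0
```

Run:
```python
from h import *
print(where())
for a in range(228,118,-9):
    u,v=68*np.cos(np.radians(a))-2,68*np.sin(np.radians(a)); print(a,round(u),round(v))
```

```text
(array([-42.8, -52.1,  -4.3]), array([ 0.49,  0.66, -0.31]), 3.1, array([ -7.9,  42.5,  70.9,   2.5, 101.6, -86.2]))
228 -48 -51
219 -55 -43
210 -61 -34
201 -65 -24
192 -69 -14
183 -70 -4
174 -70 7
165 -68 18
156 -64 28
147 -59 37
138 -53 46
129 -45 53
120 -36 59
```

>>> step_arm(deltas="0 -6 -4 0 0 0 0; 0 -12 -9 0 0 0 0; 0 -15 -13 0 0 0 0; 0 -18 -18 0 0 0 0; 0 -20 -23 0 0 0 0; 0 -22 -28 0 0 0 0; 0 -24 -33 0 0 0 0; 0 -26 -38 0 0 0 0")

```text
t: 3.9
tcp_pos: [0.6394, -0.0442, 0.0879]
tool_rot: [[-0.802, 0.208, -0.56], [0.169, 0.978, 0.121], [0.573, 0.003, -0.819]]
ft_force: [-0.3, 3.9, 0.6]
gripper_width: -0.0002
gripper_force: 1.3
```

Run:
```python
from h import *
print(where());wheel(snap('wrist','w3'))
```

```text
(array([-69.3, -14. ,  -2.8]), array([ 1.25, -3.76, -0.1 ]), 3.9, array([-10.7,  45.3,  68. ,   0.9, 101.7, -88.8]))
green [-61.59396094  53.16349839  13.57493777] 139.20158986928297 spoke theta mod72 64.11208857536747 9752 bar u,n [-17.68071352   9.70954854] 41.30131166640384
```

>>> step_arm(deltas="0 -1 -10 0 0 0 0; 0 -1 -21 0 0 0 0; 0 1 -32 0 0 0 0; 0 5 -42 0 0 0 0; 0 10 -51 0 0 0 0; 0 16 -60 0 0 0 0; 0 23 -67 0 0 0 0; 0 30 -72 0 0 0 0")

```text
t: 4.75
tcp_pos: [0.5999, -0.1104, 0.1056]
tool_rot: [[-0.802, 0.208, -0.559], [0.17, 0.978, 0.121], [0.572, 0.002, -0.82]]
ft_force: [1.7, 2.5, -0.3]
gripper_width: 0.0002
gripper_force: 1.1
```

Run:
```python
from h import *
print(where());wheel(snap('wrist','w4'))
```

```text
(array([-38.9,  58.9,  -2.6]), array([-1.12, -2.82,  0.45]), 4.75, array([-15.9,  40.8,  73.3,  -2.2, 100.8, -93.7]))
green [26.3808357  75.05276962 14.23803289] 70.63356970354134 spoke theta mod72 69.68435219547288 10017 bar u,n [-17.25701351  10.80329452] 41.2450092137141
```

View pics/w4.png

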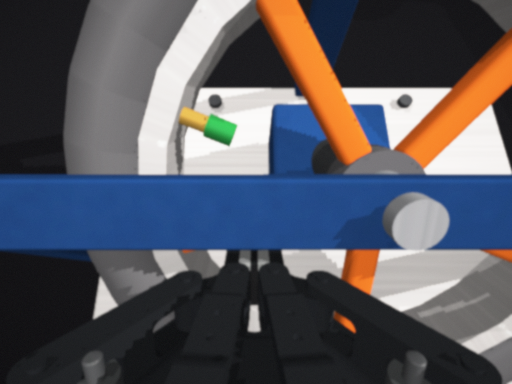

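>>> step_arm(deltas="0 -8 8 0 0 0 0; 0 -8 8 -20 0 0 0; 0 -8 8 -40 0 0 0; 0 -17 20 -45 0 0 0; 0 -17 50 -45 0 0 0; 0 -17 80 -45 0 0 0; 0 -17 96 -45 0 0 0; 0 -17 96 -42 0 0 0")

```text
t: 5.6
tcp_pos: [0.6581, -0.021, 0.1299]
tool_rot: [[-0.803, 0.204, -0.56], [0.166, 0.979, 0.119], [0.573, 0.002, -0.82]]
ft_force: [0.1, -0.2, 0.1]
gripper_width: 0.0003
gripper_force: 0.0
```

Run:
```python
from h import *
print(where());wheel(snap('wrist','w5'))
```

```text
(array([-56.3, -40.7,  39.3]), array([-0.07,  0.17,  0.14]), 5.6, array([ -8.8,  44.7,  64.1,   1.9, 106.1, -87.1]))
green [29.45137717 71.61982932 13.7705264 ] 67.64664328264301 spoke theta mod72 64.54117801849476 9039 bar u,n [-17.36758998  10.14568989] 41.25274448902119
```

View pics/w5.png

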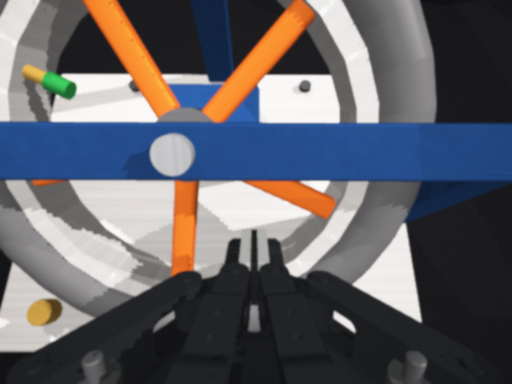

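>>> step_arm(deltas="0 0 -5 10 0 0 0; 0 0 -5 22 0 0 0; 0 0 -5 34 0 0 0; 0 0 -5 43 0 0 0; 0 0 -5 43 0 0 0")

```text
t: 6.15
tcp_pos: [0.6301, -0.0233, 0.0927]
tool_rot: [[-0.799, 0.209, -0.564], [0.169, 0.978, 0.122], [0.577, 0.002, -0.817]]
ft_force: [-0.0, -0.1, 0.5]
gripper_width: -0.0002
gripper_force: 0.0
```

Run:
```python
from h import *
print(where())
```

```text
(array([-55.6, -32.6,  -6.6]), array([0.28, 0.11, 0.38]), 6.15, array([ -9.3,  43.9,  69.8,   1.7, 101.5, -87.5]))
```

>>> step_arm(deltas="0 -9 -9 0 0 0 0; 0 -13 -19 0 0 0 0; 0 -14 -29 0 0 0 0; 0 -14 -40 0 0 0 0; 0 -12 -51 0 0 0 0; 0 -8 -61 0 0 0 0; 0 -3 -70 0 0 0 0; 0 2 -77 0 0 0 0")

```text
t: 6.95
tcp_pos: [0.6144, -0.0994, 0.0961]
tool_rot: [[-0.802, 0.208, -0.559], [0.17, 0.978, 0.121], [0.572, 0.002, -0.82]]
ft_force: [1.6, 2.8, -0.4]
gripper_width: -0.0
gripper_force: 1.2
```

Run:
```python
from h import *
print(where());wheel(snap('wrist','w6'));wheel(snap('top','t6'))
```

```text
(array([-54. ,  45.1,  -3.6]), array([-1.05, -3.07,  0.26]), 6.95, array([-14.9,  42.8,  71.2,  -1.6, 100.9, -92.7]))
green None None spoke theta mod72 14.235732818116395 12920 bar u,n [-17.38108686  10.40884241] 41.292972347170455
green None None spoke theta mod72 15.059785577833429 20 bar u,n [-12.94262144  15.32225001] 39.09893670821232
```

>>> step_arm(deltas="0 2 -2 0 0 0 0; 0 4 -4 0 0 0 0; 0 7 -6 0 0 0 0; 0 9 -8 0 0 0 0; 0 9 -8 0 0 0 0")

```text
t: 7.55
tcp_pos: [0.6055, -0.1047, 0.1012]
tool_rot: [[-0.801, 0.208, -0.561], [0.169, 0.978, 0.12], [0.574, 0.001, -0.819]]
ft_force: [0.3, 0.3, -0.5]
gripper_width: 0.0003
gripper_force: 0.2
```

Run:
```python
from h import *
print(where());wheel(snap('wrist','w7'));wheel(snap('top','t7'));wheel(snap('scene','s7'))
d=cv2.imread('pics/t7.png')[120:245,195:345];e=cv2.imread('pics/s7.png')[120:300,160:340]
cv2.imwrite('pics/c7.png',np.hstack([cv2.resize(d,(480,400),interpolation=3),cv2.resize(e,(400,400),interpolation=3)])[:,:800] if 0 else np.hstack([cv2.resize(d,(400,333)),cv2.resize(e,(333,333))]))
```

```text
(array([-44.8,  52.2,  -3.7]), array([-0.5 , -0.33, -0.28]), 7.55, array([-15.4,  41.6,  72.5,  -1.9, 100.9, -93.2]))
green [69.81726413  6.8517304  12.36377108] 5.60494836062977 spoke theta mod72 4.139772546868076 11949 bar u,n [-17.34115076  10.73676974] 41.26253015033911
green None None spoke theta mod72 4.540956882096157 37 bar u,n [-13.5882446   15.40211887] 39.27650223383111
green [75.80769438  0.60398065 14.81052072] 0.456481496952717 spoke theta mod72 2.5046289414902896 102 bar u,n [-16.79306846   8.43859357] 41.69450397537679
```

View pics/c7.png

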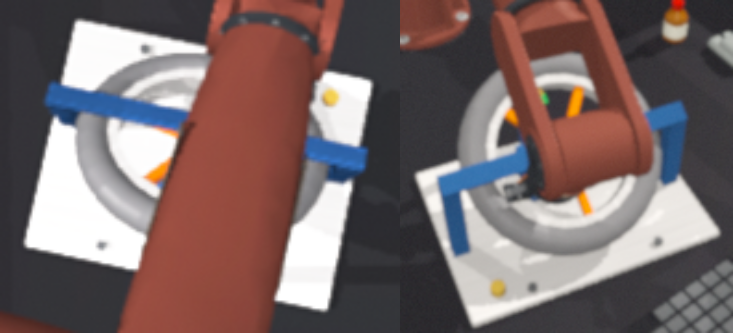

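View pics/w7.png

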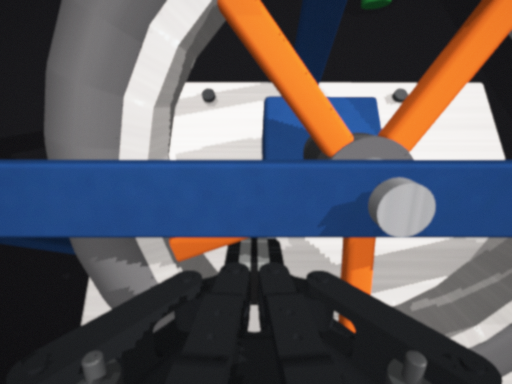

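>>> step_arm(deltas="0 1 -1 0 0 0 0; 0 2 -2 0 0 0 0; 0 3 -2 0 0 0 0; 0 3 -2 0 0 0 0; 0 3 -2 0 0 0 0")

```text
t: 8.2
tcp_pos: [0.603, -0.1059, 0.1025]
tool_rot: [[-0.802, 0.208, -0.56], [0.169, 0.978, 0.121], [0.573, 0.002, -0.819]]
ft_force: [0.5, 0.5, -0.6]
gripper_width: 0.0
gripper_force: 0.8
```

>>> step_arm(deltas="0 -6 6 0 0 0 0; 0 -6 6 -20 0 0 0; 0 -6 6 -45 0 0 0; 0 -6 6 -80 0 0 0; 0 -6 30 -110 0 0 0; 0 -6 60 -130 0 0 0; 0 -6 60 -140 0 0 0; 0 -6 60 -140 0 0 0")

```text
t: 9.0
tcp_pos: [0.7001, -0.0649, 0.2155]
tool_rot: [[-0.804, 0.206, -0.558], [0.169, 0.978, 0.119], [0.57, 0.001, -0.821]]
ft_force: [0.6, -0.6, 0.1]
gripper_width: 0.0
gripper_force: 0.0
```

Run:
```python
from h import *
print(where());d=snap('wrist','w8');wheel(d);wheel(snap('scene','s8'))
```

```text
(array([-48.3,  -6.4, 138.2]), array([-0.52,  0.49,  0.54]), 9.0, array([-11.2,  46.6,  51.7,   0.5, 116.5, -89.2]))
green [75.85138204  0.78036807 13.92245633] 0.5894450203758992 spoke theta mod72 0.26363701826128944 3672 bar u,n [-17.30052325   9.96604431] 41.20792241547068
green [75.13003902  0.76083631 13.51809286] 0.5802102572684957 spoke theta mod72 1.3082903345401238 267 bar u,n [-15.30032199   8.29561941] 41.440430106828124
```

View pics/w8.png

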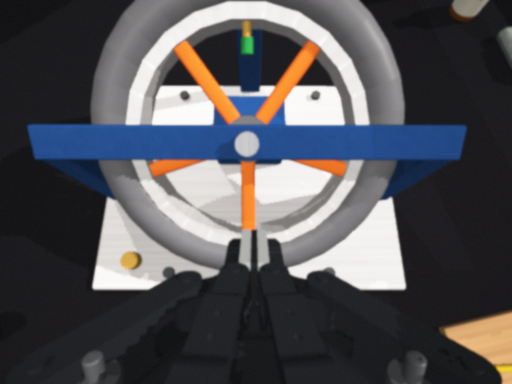

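```bash
python3 -c "
from h import *
print(ctrl.job_done())"
```

```text
the job is handed in; nothing more can be done
None
```

The wheel now sits valve-up, within about 1° of the red pointer by the last camera reading. It took two pushes on the spokes in about 9 s, with the arm left clear of everything; the job is handed in, but the call returned no verdict.

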